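# Dose the porcelain dish from the pump bottle and set it on the hotplate

## Robot

A 6-joint arm with a two-finger parallel gripper is mounted at the origin on the work surface. World frame = base frame: x ahead of the robot, y to its left, z up, the work surface at z = 0. Lengths are in mm, angles in rad, forces in N, time in s.
With the tool pointing down it reaches from about 275 to 725 mm from the base axis. Payload 5.6 kg.
Tool frame: the origin (TCP) lies midway between the tips of the shut fingers; the grasp point (between the pads) lies 19 mm behind it; z points along the fingers, y is the line along which they close (so a half turn about z gives the same grasp; the last joint's range is limited). The gripper opens to 85 mm and grips with 20 to 120 N. Pads are 22 mm wide; open, the fingers measure 114 mm over their backs; the gripper's body (76 mm by 85 mm) begins 54 mm behind the grasp point. The pads swing forward as they close: fully open they stand 13 mm farther back than shut.
Start: joints at [1.418, 0.255, 0.108, 0, -1.424, -0.285], TCP at [233.145, 498.133, 231.283] pointing down, gripper open.
Joint ranges: [-2.95, 2.95], [-1.21, 1.97], [-1.09, 1.5], [-2.87, 1.71], [-2.94, -0.07], [-3.05, 3.05]. Speed limits (rad/s): [2.57, 2.57, 3.14, 3.14, 3.14, 3.14].

## Interface

Orientations are given as a unit quaternion [w, x, y, z].
In Python, from plant import robot gives the robot as it stands.
- The arm moves only by the shell command python3 -m jog 'ROWS'. ROWS is JSON, a list of rows, each a list of 7 numbers: the turn, a rotation vector about the tool's x, y, z in rad, then the shift along the tool's x, y, z in m, then the closure, from -1 (fully open) to 1 (shut). In form: [[ax, ay, az, dx, dy, dz, fingers], ...]. A call has exactly 10 rows; each row is the pose to reach, as a shift and turn from the pose commanded when the call began, along the tool's axes at that moment; what a row does not reach only later rows make up. A row lasts 1/12 s, in which the tool goes at most 41.7 mm and 7.16 degrees, less where a joint would pass 70% of its speed; a pose out of reach is approached as far as the arm can. A call with a gripper value outside its range is refused whole. The fingers move at their own pace and stop on an object; the grip force is fixed at half the most. Time passes only in rows, so rows that repeat a pose let the fingers close, or fill a call up. It gives the time, the measured TCP pose, the force, the opening and the grip force at its end, in the units of the state.
- robot.state(): the state, without advancing time (a new reading comes with each control period).
- robot.capture(name): name is "side" or "top" or "wrist"; returns a dict with "frame" (384x512x3 uint8, red, green, blue), "camera_matrix" (3x3 intrinsics, pixels), "eye" and "orientation" of the camera in the world. Camera axes: x right, y down, z forward; pixel columns grow to the right and rows downward; lengths in mm; the calibration is good to about 2 mm. A picture is of the moment at which its call begins. There is no depth.
- robot.job_done(): hands the job in; it is judged then, once.
Trained networks look in the newest picture that a camera, given by its name, has taken for a name from the list of things; names that differ only in an ending like _2 or _b are one class to them, and where a whole thing is asked for, a point or a joint stands for the part that bears it (a point fixed in the world has none). Each returns a list of dicts, best first, with "score" (0 to 1); they miss things now and then, are a little off and sometimes report something else, mostly with a low value. They report only what shows in the picture. A call takes as long as a camera call. They do not tell look-alikes from the thing itself.
- robot.boxes_of(query, camera): "bbox" ([left, top, width, height] in pixels, round what is visible of it).
- robot.regions_of(query, camera): "region" (384x512 bool, what is visible of it) and "bbox" ([left, top, width, height] in pixels, round what is visible of it).
- robot.place_of(query, camera): "xy" ([column, row] in pixels: a listed point, or the origin of a listed thing).
The state is a dict: "time": time; "qpos": joint angles; "joint_velocities": joint speeds; "joint_torque": joint torques, N m; "position": TCP position; "ee_rot": TCP orientation; "ft_force": force on the tool from outside, world axes, zero at the start; "ft_torque": the same for the moment, N m; "gripper_width": opening from 0.0 (shut) to 1.0 (fully open); "gripper_force": force on a finger pad.
Only numpy, scipy, OpenCV 4.12 (cv2) and the standard library are available. Lean on these libraries where they do the work, as an engineer would, in place of code of your own. Each camera call takes 0.05 s, during which the arm holds its last target. There are 200 camera calls.

## Task

Stand the handled porcelain dish on the bench with its bowl centred under the spout of the pump bottle and let go of it; then press the pump head fully down, as for a dose, and let it spring back up. After that put the dish on the middle of the hotplate's round plate and let go. Keep the dish level and set it down rather than dropping it, do not work the pump unless the dish is under the spout, and leave the other vessels and the carton where they are.

Things in the scene. Friction and masses are not known exactly. Their poses are not given: they have to be found in the camera images.
- dish: White porcelain dish, 110 g: round bowl 42 high, 76 diameter at the rim, 54 at its flat foot, wall 3.5. Origin: centre of the foot's underside, z up. Its straight handle, a level bar along its own -x, is 12 wide and 10 high, centreline 36 above the origin, reaching from the bowl to 101 from the origin; it can be pinched from above 75 from the origin. Loose on the bench at first.
- dispenser: The amber pump bottle, fixed to the bench: round steel foot 112 diameter and 10 high, bottle 84 diameter, shoulder at 72 to 94 height, neck collar 38 diameter up to 112. Four thin pins, 6 diameter and up to 58 high, stand on the foot 49 from the axis. Origin: centre of the foot's underside, z up. The spout points along its own -x.
- pump_top (a point): Centre of the flat top of the white pump head (disc 42 diameter, 20 high) on the bottle's axis, 150 above the bench when up; it is pressed straight down here. It goes down with the head.
- spout_tip (a point): The open end of the downturned spout, 105 from the bottle's axis along the bottle's -x, 118 above the bench when the head is up. The spout is a 9 diameter tube that runs out from the head at 140 height. It goes down with the head.
- pump_head (a joint): Travel of the sprung pump head in m: 0 up, 0.016 fully down; about 4 N to start it and 9 N at the bottom. It springs back when released.
- hotplate: The white hotplate, fixed: case 150 x 150, 78 high, with a lower control panel (53 high) reaching to 123 from the origin along its own -x. Origin: on the bench under the centre of the round plate, z up.
- plate_top (a point): Centre of the upper face of the hotplate's round aluminium plate (136 diameter, cold), 93 above the bench.
- beaker: Empty glass beaker without handle, 52 diameter, 72 high; origin under its centre. A bystander.
- wash_bottle: White plastic bottle without pump, 68 diameter, 160 high; origin under its centre. A bystander.
- jar: Small glass jar with a black cap, 52 diameter, 60 high; origin under its centre. A bystander.
- carton: Cardboard carton 80 (x) x 90 (y) x 70 high; origin under its centre. A bystander.
There are look-alikes about, which are no part of the job. Of the things like the dish, leave any that is turquoise; of the rest the smaller one is meant. Leave any pink look-alike of the dispenser alone.

How it is judged:
By the outcome, as a careful person would: the job done as asked, in the order asked, and still so for the second after the job is handed in, with the robot touching nothing.
It also fails if it takes over 69 s, if anything falls off the work surface, if the arm or the gripper's body presses on something with over 40 N, if the wrist force passes 120 N, or if a joint passes its speed limit or range.

## Working session

There is one attempt and no reset: what is moved stays moved. The work goes in short steps, Python scripts to look and compute and a shell command to move; the robot and the scene stay as the last step left them, time stands still between calls to the robot, and variables do not carry over. Pictures are saved under pics/ and viewed, at most 10 in all, crops included, and the job is handed in when it is done.

```bash
mkdir -p pics; ls; cat > h.py <<'E'
import numpy as np, cv2
from scipy.spatial.transform import Rotation as R
from plant import robot
def rot(q): return R.from_quat([q[1],q[2],q[3],q[0]]).as_matrix()
def ray(c,px,z):
    K=np.array(c["camera_matrix"]);o=c["orientation"];M=rot(o) if np.size(o)==4 else np.array(o)
    d=M@np.linalg.inv(K)@[px[0],px[1],1];e=np.array(c["eye"]);return e+d*(z-e[2])/d[2]
def proj(c,p):
    K=np.array(c["camera_matrix"]);o=c["orientation"];M=rot(o) if np.size(o)==4 else np.array(o)
    q=K@M.T@(np.array(p)-c["eye"]);return q[:2]/q[2]
def save(c,n): cv2.imwrite(n,cv2.cvtColor(c["frame"],cv2.COLOR_RGB2BGR))
E
python3 - <<'E'
from h import *
s=robot.state();print(s)
ims=[]
for n in ("top","side"):
    c=robot.capture(n);print(n,c["eye"],c["orientation"]);ims.append(c["frame"])
    for q,z in dict(dish=0,dispenser=0,pump_top=150,spout_tip=118,hotplate=0,plate_top=93,beaker=0,wash_bottle=0,jar=0,carton=0).items():
        for r in robot.place_of(q,n)[:4]:
            if r["score"]>.2: print(n,q,round(r["score"],2),np.round(r["xy"]),np.round(ray(c,r["xy"],z)))
    save(c,f"pics/{n}0.png")
E
```

```text
pics
{'time': 0.0, 'qpos': array([ 1.41760667e+00,  2.55730826e-01,  1.07003775e-01, -4.70477351e-04,
       -1.42390349e+00, -2.84578828e-01]), 'joint_velocities': array([-0.00035107,  0.00042015,  0.00102593, -0.00030819, -0.00033031,
       -0.0022034 ]), 'joint_torque': array([-4.70585637e-04, -3.86632526e+01,  2.37933540e+01,  5.36482573e+00,
       -6.26259265e-03, -6.01422187e-06]), 'position': array([232.90387465, 497.70213762, 230.40467603]), 'ee_rot': array([ 9.30404623e-04,  9.76132373e-01, -2.17174344e-01, -1.71965988e-04]), 'ft_force': array([ 0.50784929, -0.04172587, -0.44018463]), 'ft_torque': array([0.03274389, 0.04534427, 0.02813797]), 'gripper_force': 0.0, 'gripper_width': 0.9985395662439491}
top [ 488.21018917  -49.17386649 1497.39970586] [-0.03000553  0.70702448 -0.70591104  0.0300941 ]
top dish 0.84 [378. 260.] [ 374. -427.    0.]
top dish 0.66 [344. 212.] [ 525. -325.    0.]
top dish 0.63 [399. 166.] [ 673. -499.    0.]
top dispenser 0.74 [257. 167.] [667. -50.   0.]
top pump_top 0.83 [259. 159.] [672. -54. 150.]
top pump_top 0.63 [346. 160.] [ 670. -303.  150.]
[... 692 characters left out ...]
 281.] [ 524. -321.    0.]
side dish 0.9 [227. 336.] [ 383. -421.    0.]
side dish 0.84 [365. 313.] [ 683. -493.    0.]
side dispenser 0.89 [271. 206.] [665. -49.   0.]
side dispenser 0.86 [301. 179.] [833.  55.   0.]
side pump_top 0.78 [275. 165.] [674. -51. 150.]
side pump_top 0.71 [310. 138.] [859.  63. 150.]
side spout_tip 0.74 [244. 186.] [563. -73. 118.]
side hotplate 0.93 [190. 164.] [498. 316.   0.]
side plate_top 0.79 [187. 139.] [505. 341.  93.]
side plate_top 0.52 [274. 168.] [706.  23.  93.]
side beaker 0.81 [263. 165.] [751. 200.   0.]
side wash_bottle 0.57 [309. 229.] [ 717. -192.    0.]
side jar 0.96 [329. 261.] [ 699. -324.    0.]
side carton 0.82 [238. 153.] [696. 328.   0.]
```

View pics/top0.png

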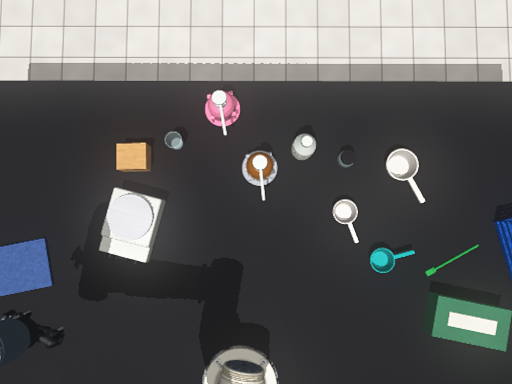

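View pics/side0.png

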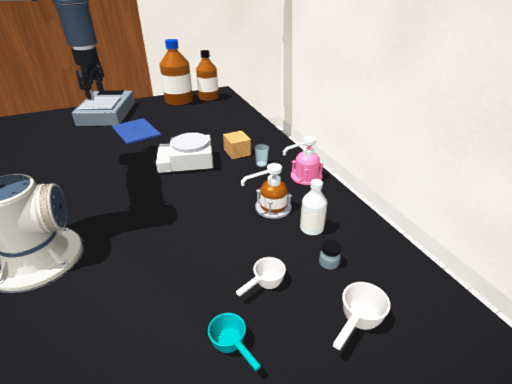

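The top view shows three dish candidates: small white (344,212), large white (402,165) and turquoise (382,260). I choose the small white one at (344,212). The amber dispenser is at (260,167) and the pink look-alike at (222,107).

```bash
cat >> h.py <<'E'
def dish(c,n,near,z0=0):
    "rim centre, rim diameter, handle tip dir from region, near world xy"
    best=None
    for r in robot.regions_of("dish",n):
        m=r["region"].astype(np.uint8); dt=cv2.distanceTransform(m,cv2.DIST_L2,5)
        ys,xs=np.nonzero(m)
        if len(xs)<20: continue
        P=np.array([ray(c,(x,y),z0+40)[:2] for x,y in zip(xs,ys)])
        if np.linalg.norm(np.median(P,0)-near)>80: continue
        if best is None: best=P
    P=best
    if P is None: return None
    # fit: model disc r=38 + handle bar 12 wide to 101, by silhouette IoU on points
    from scipy.optimize import minimize
    hull=P
    c0=np.median(P,0); 
    far=P[np.argmax(np.linalg.norm(P-c0,axis=1))]
    return P,c0,far
E
python3 - <<'E'
from h import *
from scipy.optimize import differential_evolution as DE
a=np.linspace(0,2*np.pi,60)
def mask(c,p,z0=0):
    x,y,t=p;m=np.zeros((384*4,512*4),np.uint8);u=np.array([np.cos(t),np.sin(t)]);v=np.array([-u[1],u[0]])
    def fill(pts): cv2.fillConvexPoly(m,cv2.convexHull(np.array([proj(c,q)*4+1.5 for q in pts]).round().astype(np.int32)),1)
    fill([[x+38*np.cos(k),y+38*np.sin(k),z0+42] for k in a]+[[x+27*np.cos(k),y+27*np.sin(k),z0] for k in a])
    fill([[*(np.array([x,y])+u*s+v*w),z0+h] for s in(30,101) for w in(-6,6) for h in(31,41)])
    return cv2.resize(m.astype(np.float32),(512,384),interpolation=cv2.INTER_AREA)
for n in("top","side"):
    c=robot.capture(n)
    for r in robot.regions_of("dish",n):
        m=r["region"].astype(np.float32);b=r["bbox"];o=ray(c,(b[0]+b[2]/2,b[1]+b[3]/2),20)
        if abs(o[0]-510)>60 or abs(o[1]+330)>60: continue
        f=lambda p:np.abs(mask(c,p)-m).sum()
        s=DE(f,[(490,560),(-350,-290),(-3.14,-1.57)],maxiter=25,popsize=8,seed=1)
        print(n,r["score"],m.sum(),s.x.round(3),s.fun)
c=robot.capture("side");f=c["frame"][230:384,200:420];cv2.imwrite("pics/crop.png",cv2.resize(f,None,fx=3,fy=3)[:,:,::-1])
E
```

```text
top 0.57 477.0 [ 527.373 -318.912   -2.772] 114.125
side 0.87 908.0 [ 527.438 -319.134   -2.781] 71.25
```

View pics/crop.png

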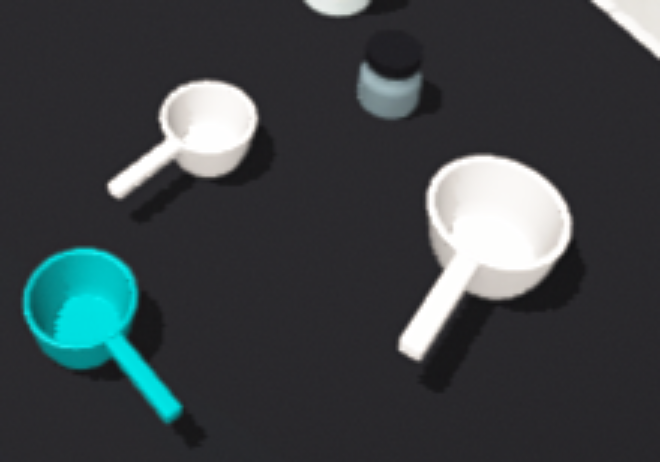

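The crop confirms the smaller white dish at about (205,128), with its handle to the lower left. The large white one is at (500,225) and the turquoise one at (80,310). Both cameras put the dish at (527,-319) with handle heading -2.777. Starting the reach.

```bash
cat >> h.py <<'E'
def go(x,y,z,yaw,s=None):
    "shift/turn in tool axes from measured pose to TCP x,y,z, tool down, tool x at yaw"
    s=s or robot.state();M=rot(s["ee_rot"])
    T=np.array([[np.cos(yaw),np.sin(yaw),0],[np.sin(yaw),-np.cos(yaw),0],[0,0,-1]])
    print("t",round(s["time"],2),"pos",s["position"].round(1),"yaw",round(np.arctan2(M[1,0],M[0,0]),3),"turn",R.from_matrix(M.T@T).as_rotvec().round(3),"shift",(M.T@(np.array([x,y,z])-s["position"])/1000).round(4),"F",s["ft_force"].round(1),"w",round(s["gripper_width"],2))
E
python3 -m jog '[[0,0,0.12,0.028,0.0335,0,-1],[0,0,0.24,0.056,0.067,0,-1],[0,0,0.36,0.084,0.1005,0,-1],[0,0,0.48,0.112,0.134,0,-1],[0,0,0.6,0.14,0.1675,0,-1],[0,0,0.72,0.168,0.201,0,-1],[0,0,0.84,0.196,0.2345,0,-1],[0,0,0.96,0.224,0.268,0,-1],[0,0,1.08,0.252,0.3015,0,-1],[0,0,1.17,0.28,0.335,0,-1]]'
python3 -c "
from h import *;go(457.3,-345.7,140,-2.777)"
```

```text
time: 2.18
position: [339.5, 93.4, 231.7]
ee_rot: [0.001, -0.692, 0.722, -0.0]
ft_force: [1.1, 0.6, 1.0]
gripper_width: 0.998
gripper_force: 0.0
t 2.18 pos [339.5  93.4 231.7] yaw -1.613 turn [-1.000e-03  2.000e-03  1.164e+00] shift [ 0.4339 -0.136   0.0915] F [1.1 0.6 1. ] w 1.0
```

```bash
python3 -m jog '[[0,0,0.12,0.04,-0.0125,0,-1],[0,0,0.24,0.08,-0.025,0,-1],[0,0,0.36,0.12,-0.0375,0,-1],[0,0,0.48,0.16,-0.05,0,-1],[0,0,0.6,0.2,-0.0625,0,-1],[0,0,0.72,0.24,-0.075,0,-1],[0,0,0.84,0.28,-0.0875,0,-1],[0,0,0.96,0.32,-0.1,0,-1],[0,0,1.08,0.36,-0.1125,0.02,-1],[0,0,1.164,0.39,-0.122,0.05,-1]]'
python3 -c "
from h import *;go(457.3,-345.7,140,-2.777)"
```

```text
time: 3.02
position: [447.3, -297.0, 188.5]
ee_rot: [0.003, -0.18, 0.984, -0.002]
ft_force: [2.7, 0.7, 0.8]
gripper_width: 1.001
gripper_force: 0.0
t 3.02 pos [ 447.3 -297.   188.5] yaw -2.779 turn [-0.005  0.004 -0.002] shift [ 0.0082 -0.0488  0.0487] F [2.7 0.7 0.8] w 1.0
```

```bash
python3 -m jog '[[0,0,0,0.003,-0.016,0.02,-1],[0,0,0,0.006,-0.035,0.04,-1],[0,0,0,0.008,-0.049,0.06,-1],[0,0,0,0.008,-0.049,0.075,-1],[0,0,0,0.008,-0.049,0.085,-1],[0,0,0,0.008,-0.049,0.085,-1],[0,0,0,0.008,-0.049,0.085,-1],[0,0,0,0.008,-0.049,0.085,-1],[0,0,0,0.008,-0.049,0.085,-1],[0,0,0,0.008,-0.049,0.085,-1]]'
python3 -c "
from h import *
go(457.3,-345.7,17,-2.777)
c=robot.capture('wrist');save(c,'pics/w1.png')
t=-2.777;u=np.array([np.cos(t),np.sin(t)])
for s,z in((0,42),(101,41),(75,41)): print(s,proj(c,[*(np.array([527.4,-319])+u*s),z]).round(0))
"
```

```text
time: 3.85
position: [456.4, -341.7, 102.9]
ee_rot: [0.001, -0.184, 0.983, -0.001]
ft_force: [0.3, 0.4, 0.6]
gripper_width: 0.997
gripper_force: 0.0
t 3.85 pos [ 456.4 -341.7  102.9] yaw -2.771 turn [-0.002  0.002  0.006] shift [ 0.0007 -0.0039  0.0859] F [0.3 0.4 0.6] w 1.0
0 [251. 298.]
101 [252. 169.]
75 [251. 206.]
```

View pics/w1.png

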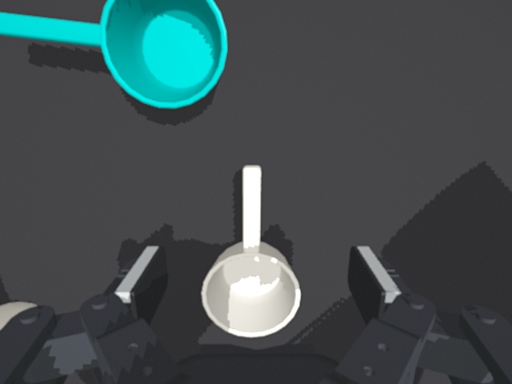

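The wrist view shows the handle at column 251 with its tip at row 167, matching the prediction. The fingers straddle it and the turquoise dish is clear. Descending.

```bash
python3 -m jog '[[0,0,0.006,0.0007,-0.004,0.02,-1],[0,0,0.006,0.0007,-0.004,0.04,-1],[0,0,0.006,0.0007,-0.004,0.06,-1],[0,0,0.006,0.0007,-0.004,0.075,-1],[0,0,0.006,0.0007,-0.004,0.085,-1],[0,0,0.006,0.0007,-0.004,0.085,-1],[0,0,0.006,0.0007,-0.004,0.085,-1],[0,0,0.006,0.0007,-0.004,0.085,1],[0,0,0.006,0.0007,-0.004,0.085,1],[0,0,0.006,0.0007,-0.004,0.085,1]]'
python3 -m jog '[[0,0,0,0,0,0,1],[0,0,0,0,0,0,1],[0,0,0,0,0,0,1],[0,0,0,0,0,0,1],[0,0,0,0,0,0,1],[0,0,0,0,0,0,1],[0,0,0,0,0,0,1],[0,0,0,0,0,0,1],[0,0,0,0,0,0,1],[0,0,0,0,0,0,1]]'
```

```text
time: 4.73
position: [457.2, -346.0, 17.7]
ee_rot: [0.001, -0.181, 0.983, -0.001]
ft_force: [0.5, -0.5, -0.3]
gripper_width: 0.608
gripper_force: 0.0
time: 5.57
position: [456.6, -345.8, 16.7]
ee_rot: [0.0, -0.181, 0.983, -0.0]
ft_force: [-1.0, -0.3, 2.3]
gripper_width: 0.125
gripper_force: 59.8
```

```bash
python3 -m jog '[[0,0,0,0,0,-0.008,1],[0,0,0,0,0,-0.016,1],[0,0,0,0,0,-0.025,1],[0,0,0,-0.008,0.015,-0.025,1],[0,0,0,-0.02,0.036,-0.025,1],[0,0,0,-0.034,0.061,-0.025,1],[0,0,0,-0.048,0.086,-0.025,1],[0,0,0,-0.058,0.104,-0.025,1],[0,0,0,-0.063,0.113,-0.025,1],[0,0,0,-0.063,0.113,-0.025,1]]'
python3 - <<'E'
from h import *
go(492,-99,40,-2.777)
for n in("top","side"):
    c=robot.capture(n)
    for q,z in(("spout_tip",118),("pump_top",150),("dispenser",0),("plate_top",93),("dish",26)):
        print(n,q,[(round(r["score"],2),ray(c,r["xy"],z)[:2].round(1)) for r in robot.place_of(q,n)[:3]])
    save(c,f"pics/{n}2.png")
E
```

```text
time: 6.4
position: [475.8, -216.1, 42.4]
ee_rot: [0.001, -0.182, 0.983, -0.0]
ft_force: [-1.6, -0.1, -1.9]
gripper_width: 0.125
gripper_force: 59.4
t 6.4 pos [ 475.8 -216.1   42.4] yaw -2.775 turn [-0.     0.001  0.002] shift [-0.057   0.1035  0.0024] F [-1.6 -0.1 -1.9] w 0.13
top spout_tip [(0.54, array([556.9, -73.2])), (0.54, array([752. ,  48.4]))]
top pump_top [(0.69, array([854.3,  59.6])), (0.57, array([665.7, -48.6]))]
top dispenser [(0.88, array([862.3,  66. ]))]
top plate_top [(0.86, array([501.6, 338.9]))]
top dish [(0.81, array([ 659.5, -491.4])), (0.8, array([ 363.1, -423. ])), (0.58, array([ 548.9, -182.7]))]
side spout_tip [(0.64, array([754.8,  29.6])), (0.55, array([468.7, 120.9])), (0.51, array([559.4, -78.3]))]
side pump_top [(0.58, array([663.6, -63.4])), (0.44, array([858.5,  61.7]))]
side dispenser [(0.91, array([847.7,  50.3])), (0.89, array([674.2, -50.4])), (0.58, array([ 689. , -332.4]))]
side plate_top [(0.71, array([506.7, 352. ]))]
side dish [(0.89, array([ 660.7, -504.4])), (0.84, array([ 541.7, -186.2])), (0.64, array([ 379.4, -446.5]))]
```

```bash
python3 - <<'E'
from h import *
out=[]
ax=np.array([667,-51.]);sp=np.array([561,-73.5])
a=np.linspace(0,2*np.pi,100)
for n,(x0,y0) in(("top",(215,130)),("side",(225,150))):
    c=robot.capture(n);f=cv2.resize(c["frame"][y0:y0+80,x0:x0+80],None,fx=5,fy=5,interpolation=cv2.INTER_CUBIC)
    g=f.copy()
    def P(p): return tuple(((proj(c,p)-[x0,y0]+.5)*5).round().astype(int).tolist())
    def circ(cx,r,z,col):
        for k in a: cv2.circle(g,P([cx[0]+r*np.cos(k),cx[1]+r*np.sin(k),z]),1,col,-1)
    circ(ax,56,10,(0,255,0));circ(ax,21,150,(255,0,255));circ(ax,42,60,(0,255,255))
    circ(sp,4.5,118,(255,0,0));cv2.line(g,P([*ax,140]),P([*sp,140]),(0,0,255),1)
    out.append(g)
cv2.imwrite("pics/ov.png",cv2.cvtColor(np.hstack(out),cv2.COLOR_RGB2BGR))
E
```

```text
(no output)
```

View pics/ov.png

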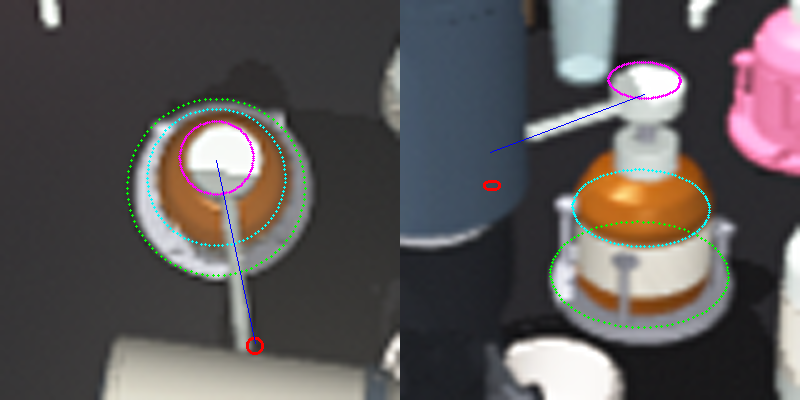

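The top overlay shows the foot about 5 display px right of my model. The spout tube runs to about column 245, against 255 in the model. I'll refit on the unobstructed first pictures.

```bash
python3 - <<'E'
from h import *
out=[]
ax=np.array([666,-54.]);th=-np.pi+.135;sp=ax+105*np.array([np.cos(th),np.sin(th)]);print(sp)
a=np.linspace(0,2*np.pi,100)
for n,(x0,y0) in(("top",(215,138)),("side",(230,155))):
    c=robot.capture(n);f=cv2.cvtColor(cv2.imread(f"pics/{n}0.png"),cv2.COLOR_BGR2RGB)
    g=cv2.resize(f[y0:y0+66,x0:x0+66],None,fx=6,fy=6,interpolation=cv2.INTER_CUBIC)
    def P(p): return tuple(((proj(c,p)-[x0,y0]+.5)*6).round().astype(int).tolist())
    def circ(cx,r,z,col):
        for k in a: cv2.circle(g,P([cx[0]+r*np.cos(k),cx[1]+r*np.sin(k),z]),0,col,-1)
    circ(ax,56,10,(0,255,0));circ(ax,56,0,(0,255,0));circ(ax,21,150,(255,0,255));circ(ax,19,112,(0,255,255))
    circ(sp,4.5,118,(255,0,0));cv2.line(g,P([*ax,140]),P([*sp,140]),(0,0,255),1)
    out.append(g)
cv2.imwrite("pics/ov2.png",cv2.cvtColor(np.hstack(out),cv2.COLOR_RGB2BGR))
E
```

```text
[561.95536022 -68.13198266]
```

View pics/ov2.png

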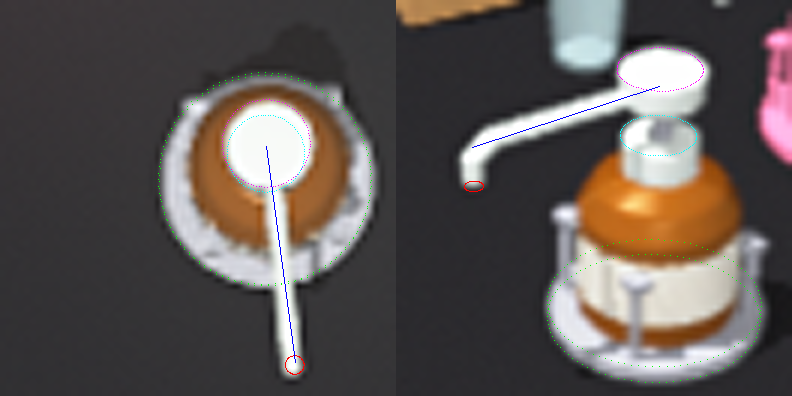

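The refitted overlay matches in both views. That puts the spout tip at (561,-68) and the axis at (665.5,-54.5).

```bash
python3 -m jog '[[0,0,0,-0.008,0.015,0,1],[0,0,0,-0.018,0.034,0,1],[0,0,0,-0.03,0.057,0,1],[0,0,0,-0.042,0.079,0,1],[0,0,0,-0.052,0.098,0,1],[0,0,0,-0.057,0.108,0,1],[0,0,0,-0.057,0.108,0,1],[0,0,0,-0.057,0.108,0,1],[0,0,0,-0.057,0.108,0,1],[0,0,0,-0.057,0.108,0,1]]'
python3 - <<'E'
from h import *
go(490.6,-94.9,17,-2.777)
c=robot.capture("side");save(c,"pics/s3.png")
x0,y0=180,150
g=cv2.resize(c["frame"][y0:y0+110,x0:x0+140],None,fx=5,fy=5,interpolation=cv2.INTER_CUBIC)
p=robot.state()["position"];b=p[:2]+[70.8,26.7]
for z,r in((p[2]-17+42,38),(p[2]-17,27)):
  for k in np.linspace(0,6.28,80): cv2.circle(g,tuple(((proj(c,[b[0]+r*np.cos(k),b[1]+r*np.sin(k),z])-[x0,y0]+.5)*5).astype(int).tolist()),1,(255,0,0),-1)
cv2.imwrite("pics/s3.png",g[:,:,::-1])
E
```

```text
time: 8.03
position: [489.9, -97.2, 41.5]
ee_rot: [-0.0, -0.18, 0.984, -0.0]
ft_force: [-1.1, 0.3, -0.8]
gripper_width: 0.124
gripper_force: 59.4
t 8.03 pos [489.9 -97.2  41.5] yaw -2.779 turn [-0.    -0.    -0.002] shift [-0.0015  0.0019  0.0245] F [-1.1  0.3 -0.8] w 0.12
```

View pics/s3.png

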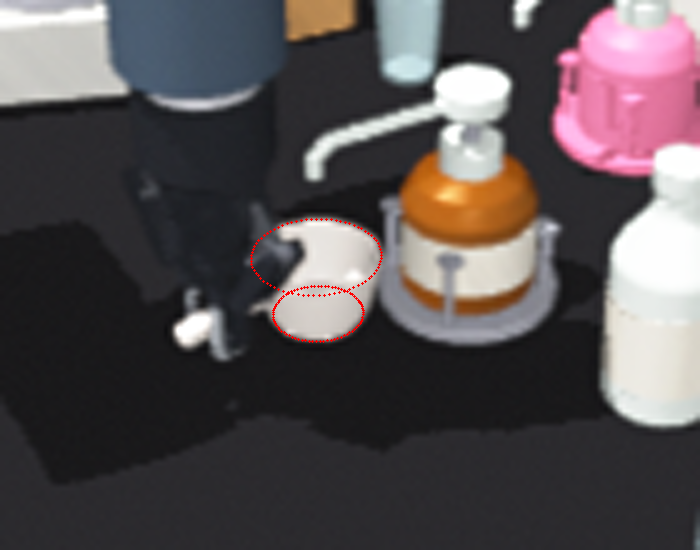

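The overlay matches the held bowl at about (315,280), level, with the spout tip above it. Setting it down slowly and releasing.

```bash
python3 -m jog '[[0,0,0,-0.0015,0.002,0.006,1],[0,0,0,-0.0015,0.002,0.012,1],[0,0,0,-0.0015,0.002,0.017,1],[0,0,0,-0.0015,0.002,0.02,1],[0,0,0,-0.0015,0.002,0.022,1],[0,0,0,-0.0015,0.002,0.0235,1],[0,0,0,-0.0015,0.002,0.0245,1],[0,0,0,-0.0015,0.002,0.025,1],[0,0,0,-0.0015,0.002,0.025,1],[0,0,0,-0.0015,0.002,0.025,1]]'
```

```text
time: 8.92
position: [490.7, -94.2, 16.9]
ee_rot: [0.0, -0.181, 0.984, -0.0]
ft_force: [-2.6, -1.0, 3.2]
gripper_width: 0.126
gripper_force: 59.9
```

```bash
python3 -m jog '[[0,0,0,0,0,0,-1],[0,0,0,0,0,0,-1],[0,0,0,0,0,0,-1],[0,0,0,0,0,0,-1],[0,0,0,0,0,0,-1],[0,0,0,0,0,0,-1],[0,0,0,0,0,-0.01,-1],[0,0,0,0,0,-0.025,-1],[0,0,0,0,0,-0.045,-1],[0,0,0,0.01,0,-0.06,-1]]'
python3 -m jog '[[0,0,0,0.03,0,-0.02,1],[0,0,0,0.05,0,-0.05,1],[0,0,0,0.06,0,-0.09,1],[0,0,0,0.06,0,-0.12,1],[0,0,0,0.06,0,-0.14,1],[0,0,0,0.06,0,-0.15,1],[0,0,0,0.06,0,-0.15,1],[0,0,0,0.06,0,-0.15,1],[0,0,0,0.06,0,-0.15,1],[0,0,0,0.06,0,-0.15,1]]'
python3 - <<'E'
from h import *
go(665.5,-54.5,180,-2.777)
x0,y0=180,150
for n in("side","top"):
    c=robot.capture(n)
    if n=="top":x0,y0=190,120
    g=cv2.resize(c["frame"][y0:y0+100,x0:x0+100],None,fx=4,fy=4,interpolation=cv2.INTER_CUBIC)
    def circ(b,r,z,col):
        for k in np.linspace(0,6.28,80): cv2.circle(g,tuple(((proj(c,[b[0]+r*np.cos(k),b[1]+r*np.sin(k),z])-[x0,y0]+.5)*4).astype(int).tolist()),0,col,-1)
    circ((561.4,-68),38,42,(255,0,0));circ((561.4,-68),4.5,118,(0,0,255));circ((561.4,-68),27,0,(255,0,0))
    o=np.hstack([o,g]) if n=="top" else g
cv2.imwrite("pics/s4.png",o[:,:,::-1])
E
```

```text
time: 9.75
position: [482.9, -97.5, 77.8]
ee_rot: [0.001, -0.181, 0.983, -0.0]
ft_force: [0.7, 0.1, 0.4]
gripper_width: 1.002
gripper_force: 0.0
time: 10.58
position: [424.7, -118.9, 225.3]
ee_rot: [-0.001, -0.181, 0.984, 0.0]
ft_force: [0.1, -0.3, -0.0]
gripper_width: -0.001
gripper_force: 0.0
t 10.58 pos [ 424.7 -118.9  225.3] yaw -2.778 turn [ 0.001 -0.002 -0.001] shift [-0.2481 -0.0256  0.0447] F [ 0.1 -0.3 -0. ] w -0.0
```

View pics/s4.png

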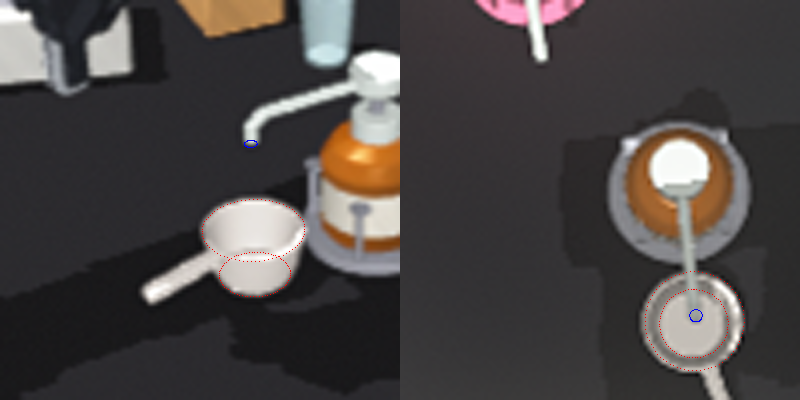

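The dish sits where the model predicts, at (255,245) in the left panel and (693,322) in the right. The spout tip is over its centre. Moving above the pump with the fingers shut.

```bash
python3 -m jog '[[0,0,0,-0.02,-0.002,0,1],[0,0,0,-0.055,-0.006,0,1],[0,0,0,-0.09,-0.009,0,1],[0,0,0,-0.125,-0.013,0,1],[0,0,0,-0.16,-0.0165,0,1],[0,0,0,-0.195,-0.02,0,1],[0,0,0,-0.225,-0.023,0,1],[0,0,0,-0.243,-0.025,0,1],[0,0,0,-0.248,-0.0255,0.02,1],[0,0,0,-0.248,-0.0255,0.045,1]]'
python3 -m jog '[[0,0,0,0,0,0.005,1],[0,0,0,0,0,0.01,1],[0,0,0,0,0,0.01,1],[0,0,0,0,0,0.01,1],[0,0,0,0,0,0.01,1],[0,0,0,0,0,0.01,1],[0,0,0,0,0,0.01,1],[0,0,0,0,0,0.01,1],[0,0,0,0,0,0.01,1],[0,0,0,0,0,0.01,1]]'
python3 -c "
from h import *
go(665.5,-54.5,150,-2.777)"
```

```text
time: 11.52
position: [668.6, -54.0, 180.9]
ee_rot: [0.001, -0.181, 0.983, -0.0]
ft_force: [0.6, -0.2, -0.5]
gripper_width: 0.002
gripper_force: 0.0
time: 12.35
position: [666.2, -54.5, 171.7]
ee_rot: [0.0, -0.181, 0.984, 0.0]
ft_force: [0.1, 0.9, 0.8]
gripper_width: 0.003
gripper_force: 0.0
t 12.35 pos [666.2 -54.5 171.7] yaw -2.778 turn [-0.     0.    -0.001] shift [0.0006 0.0003 0.0217] F [0.1 0.9 0.8] w 0.0
```

```bash
python3 -m jog '[[0,0,0,0,0,0.008,1],[0,0,0,0,0,0.016,1],[0,0,0,0,0,0.021,1],[0,0,0,0,0,0.024,1],[0,0,0,0,0,0.027,1],[0,0,0,0,0,0.03,1],[0,0,0,0,0,0.033,1],[0,0,0,0,0,0.036,1],[0,0,0,0,0,0.036,1],[0,0,0,0,0,0.036,1]]'
python3 -m jog '[[0,0,0,0,0,0.0005,1],[0,0,0,0,0,0.001,1],[0,0,0,0,0,0.0015,1],[0,0,0,0,0,0.002,1],[0,0,0,0,0,0.0025,1],[0,0,0,0,0,0.003,1],[0,0,0,0,0,0.003,1],[0,0,0,0,0,0.003,1],[0,0,0,0,0,0.003,1],[0,0,0,0,0,0.003,1]]'
```

```text
time: 13.18
position: [665.7, -54.4, 136.6]
ee_rot: [-0.0, -0.181, 0.983, -0.0]
ft_force: [-5.0, 1.4, 7.7]
gripper_width: -0.002
gripper_force: 3.9
time: 14.02
position: [665.7, -54.4, 134.1]
ee_rot: [0.0, -0.181, 0.983, -0.0]
ft_force: [-5.1, 2.7, 9.4]
gripper_width: -0.001
gripper_force: 4.5
```

```bash
python3 -m jog '[[0,0,0,0,0,0.0005,1],[0,0,0,0,0,0.001,1],[0,0,0,0,0,0.0015,1],[0,0,0,0,0,0.002,1],[0,0,0,0,0,0.002,1],[0,0,0,0,0,0.002,1],[0,0,0,0,0,0.002,1],[0,0,0,0,0,0.002,1],[0,0,0,0,0,0.002,1],[0,0,0,0,0,0.002,1]]'
```

```text
time: 14.85
position: [665.8, -54.5, 134.1]
ee_rot: [0.001, -0.181, 0.983, -0.0]
ft_force: [-8.8, 3.1, 17.0]
gripper_width: -0.001
gripper_force: 8.2
```

The pump has bottomed: the force rose to 17 N with no further travel. Now raise and retrace.

```bash
python3 -m jog '[[0,0,0,0,0,-0.006,1],[0,0,0,0,0,-0.012,1],[0,0,0,0,0,-0.018,1],[0,0,0,0,0,-0.03,1],[0,0,0,0,0,-0.05,1],[0,0,0,0,0,-0.07,1],[0,0,0,0,0,-0.085,1],[0,0,0,0.02,0.002,-0.09,1],[0,0,0,0.055,0.006,-0.09,1],[0,0,0,0.09,0.009,-0.09,1]]'
python3 -m jog '[[0,0,0,0.035,0.004,0,1],[0,0,0,0.07,0.007,0,1],[0,0,0,0.105,0.011,0,1],[0,0,0,0.135,0.014,0,1],[0,0,0,0.155,0.016,0,-1],[0,0,0,0.158,0.0165,0,-1],[0,0,0,0.158,0.0165,0,-1],[0,0,0,0.158,0.0165,0,-1],[0,0,0,0.158,0.0165,0,-1],[0,0,0,0.158,0.0165,0,-1]]'
python3 - <<'E'
from h import *
go(490.7,-94.2,17,-2.777)
x0,y0=180,150
for n in("side","top"):
    c=robot.capture(n)
    if n=="top":x0,y0=190,120
    g=cv2.resize(c["frame"][y0:y0+100,x0:x0+100],None,fx=4,fy=4,interpolation=cv2.INTER_CUBIC)
    def circ(b,r,z,col):
        for k in np.linspace(0,6.28,80): cv2.circle(g,tuple(((proj(c,[b[0]+r*np.cos(k),b[1]+r*np.sin(k),z])-[x0,y0]+.5)*4).astype(int).tolist()),0,col,-1)
    circ((561.4,-68),38,42,(255,0,0));circ((561.4,-68),4.5,118,(0,0,255));circ((665.5,-54.5),21,150,(255,0,0))
    o=np.hstack([o,g]) if n=="top" else g
cv2.imwrite("pics/s5.png",o[:,:,::-1])
# hotplate overlay on first pictures
for n,(x0,y0) in(("side",(145,120)),("top",(90,175))):
    c=robot.capture(n);f=cv2.imread(f"pics/{n}0.png")[:,:,::-1]
    g=cv2.resize(f[y0:y0+80,x0:x0+80],None,fx=5,fy=5,interpolation=cv2.INTER_CUBIC)
    for k in np.linspace(0,6.28,100): cv2.circle(g,tuple(((proj(c,[505+68*np.cos(k),339+68*np.sin(k),93])-[x0,y0]+.5)*5).astype(int).tolist()),0,(255,0,0),-1)
    o=np.hstack([o,g]) if n=="top" else g
cv2.imwrite("pics/s6.png",o[:,:,::-1])
E
```

```text
time: 15.68
position: [578.3, -78.1, 219.7]
ee_rot: [-0.0, -0.181, 0.983, 0.0]
ft_force: [-0.9, -0.1, 0.3]
gripper_width: 0.002
gripper_force: 0.0
time: 16.52
position: [426.1, -118.7, 220.1]
ee_rot: [-0.0, -0.181, 0.983, 0.0]
ft_force: [0.4, -0.3, 0.4]
gripper_width: 0.846
gripper_force: 0.0
t 16.52 pos [ 426.1 -118.7  220.1] yaw -2.777 turn [ 0.    -0.001 -0.   ] shift [-6.920e-02 -1.000e-04  2.031e-01] F [ 0.4 -0.3  0.4] w 0.85
```

View pics/s6.png

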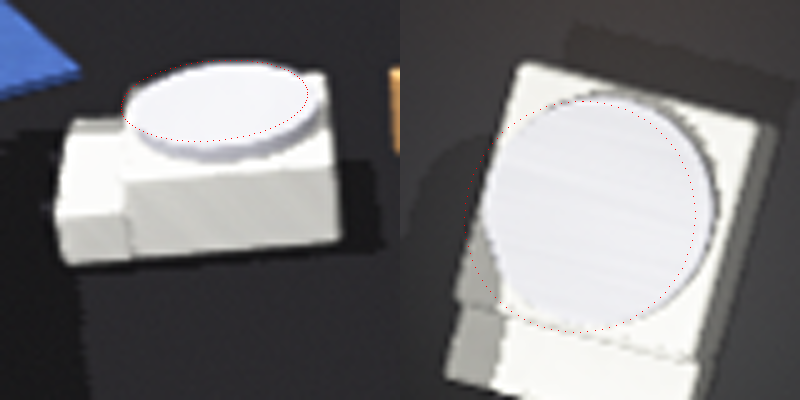

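View pics/s5.png

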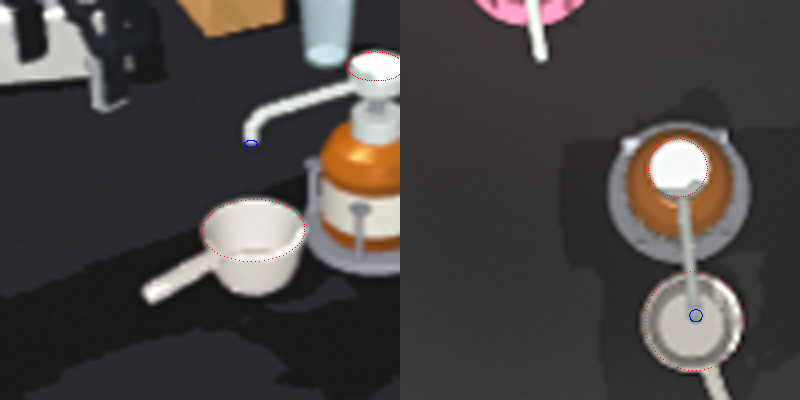

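The pump is back up, and the dish at (255,245) is unmoved. The plate lies about 15 display px to the right of my guess in the top panel, so I'll fit it numerically by colour: bluish plate against warm case.

```bash
python3 - <<'E'
from h import *
from scipy.optimize import minimize
for n,(x0,y0,x1,y1) in(("side",(150,125,225,180)),("top",(95,180,170,265))):
    c=robot.capture(n);f=cv2.imread(f"pics/{n}0.png").astype(int)
    B,G,Rr=f[...,0],f[...,1],f[...,2]
    m=np.zeros(B.shape,np.uint8);m[y0:y1,x0:x1]=((B-Rr>2)&(Rr>190))[y0:y1,x0:x1]
    m=cv2.morphologyEx(m,cv2.MORPH_OPEN,np.ones((3,3),np.uint8))
    nl,lab,st,ce=cv2.connectedComponentsWithStats(m);i=1+np.argmax(st[1:,4]);m=(lab==i).astype(np.float32)
    a=np.linspace(0,6.28,80)
    def mk(p):
        k=np.zeros((1536,2048),np.uint8)
        cv2.fillConvexPoly(k,np.array([proj(c,[p[0]+68*np.cos(t),p[1]+68*np.sin(t),93])*4+1.5 for t in a]).round().astype(np.int32),1)
        return cv2.resize(k.astype(np.float32),(512,384),interpolation=cv2.INTER_AREA)
    s=min((minimize(lambda p:np.abs(mk(p)-m).sum(),q,method="Nelder-Mead",options=dict(initial_simplex=[q,[q[0]+10,q[1]],[q[0],q[1]+10]])) for q in([505,330],[500,340])),key=lambda s:s.fun)
    print(n,st[i],s.x.round(1),s.fun,mk(s.x).sum())
    print([(round(r["score"],2),ray(c,r["xy"],93)[:2].round()) for r in robot.place_of("plate_top",n)[:2]])
    for r in robot.regions_of("plate_top",n)[:1]: print("reg",r["bbox"],r["region"].sum())
E
python3 -m jog '[[0,0,0,-0.015,0,0.03,-1],[0,0,0,-0.035,0,0.06,-1],[0,0,0,-0.055,0,0.09,-1],[0,0,0,-0.067,0,0.12,-1],[0,0,0,-0.069,0,0.15,-1],[0,0,0,-0.069,0,0.175,-1],[0,0,0,-0.069,0,0.195,-1],[0,0,0,-0.069,0,0.202,-1],[0,0,0,-0.069,0,0.203,-1],[0,0,0,-0.069,0,0.203,-1]]'
python3 -c "
from h import *
go(490.7,-94.2,17,-2.777)"
```

```text
side [172 133  36  18 495] [506.5 324.7] 40.9375 490.6875
[]
reg [154.5, 137.9, 54.5, 34.9] 1096
top [ 107  195   45   44 1570] [508.1 328.1] 113.4375 1682.8125
[(0.84, array([513., 333.]))]
reg [99.1, 187.9, 66.8, 74.5] 3475
time: 17.85
position: [490.3, -94.5, 18.2]
ee_rot: [0.0, -0.181, 0.983, -0.0]
ft_force: [0.5, -0.7, 0.7]
gripper_width: 1.002
gripper_force: 0.0
t 17.85 pos [490.3 -94.5  18.2] yaw -2.777 turn [-0.001  0.    -0.   ] shift [-0.0005  0.0002  0.0012] F [ 0.5 -0.7  0.7] w 1.0
```

```bash
python3 -m jog '[[0,0,0,0,0,0.0005,1],[0,0,0,0,0,0.0005,1],[0,0,0,0,0,0.0005,1],[0,0,0,0,0,0.0005,1],[0,0,0,0,0,0.0005,1],[0,0,0,0,0,0.0005,1],[0,0,0,0,0,0.0005,1],[0,0,0,0,0,0.0005,1],[0,0,0,0,0,0.0005,1],[0,0,0,0,0,0.0005,1]]'
python3 -m jog '[[0,0,0,0,0,0,1],[0,0,0,0,0,0,1],[0,0,0,0,0,0,1],[0,0,0,0,0,0,1],[0,0,0,0,0,-0.005,1],[0,0,0,0,0,-0.01,1],[0,0,0,0,0,-0.015,1],[0,0,0,0,0,-0.02,1],[0,0,0,0,0,-0.02,1],[0,0,0,0,0,-0.02,1]]'
python3 -c "
from h import *
go(437.1,299.5,160,-2.777)"
```

```text
time: 18.68
position: [489.9, -94.5, 17.2]
ee_rot: [0.0, -0.181, 0.983, -0.0]
ft_force: [-1.0, -1.0, 3.4]
gripper_width: 0.125
gripper_force: 59.6
time: 19.52
position: [490.1, -94.3, 37.4]
ee_rot: [0.0, -0.181, 0.984, 0.0]
ft_force: [-0.5, -0.1, -0.7]
gripper_width: 0.123
gripper_force: 59.2
t 19.52 pos [490.1 -94.3  37.4] yaw -2.778 turn [-0.     0.001 -0.001] shift [-0.0907  0.3868 -0.1225] F [-0.5 -0.1 -0.7] w 0.12
```

```bash
python3 -m jog '[[0,0,0,-0.003,0.012,0,1],[0,0,0,-0.008,0.034,0,1],[0,0,0,-0.015,0.062,0,1],[0,0,0,-0.022,0.094,0,1],[0,0,0,-0.028,0.12,-0.015,1],[0,0,0,-0.033,0.14,-0.04,1],[0,0,0,-0.037,0.16,-0.07,1],[0,0,0,-0.042,0.18,-0.095,1],[0,0,0,-0.045,0.195,-0.115,1],[0,0,0,-0.047,0.2,-0.122,1]]'
python3 -m jog '[[0,0,0,-0.003,0.012,0,1],[0,0,0,-0.008,0.036,0,1],[0,0,0,-0.014,0.064,0,1],[0,0,0,-0.021,0.092,0,1],[0,0,0,-0.028,0.12,0,1],[0,0,0,-0.034,0.145,0,1],[0,0,0,-0.038,0.165,0,1],[0,0,0,-0.041,0.178,0,1],[0,0,0,-0.043,0.186,0,1],[0,0,0,-0.0434,0.188,0,1]]'
python3 -m jog '[[0,0,0,0,0,0.005,1],[0,0,0,0,0,0.01,1],[0,0,0,0,0,0.015,1],[0,0,0,0,0,0.02,1],[0,0,0,0,0,0.025,1],[0,0,0,0,0,0.028,1],[0,0,0,0,0,0.03,1],[0,0,0,0,0,0.03,1],[0,0,0,0,0,0.03,1],[0,0,0,0,0,0.03,1]]'
python3 -c "
from h import *
go(436,300.5,110,-2.777)
for n in ('side','top'):
    c=robot.capture(n)
    p=robot.state()['position']; z=p[2]-17
    for r in robot.place_of('dish',n): print(n,round(r['score'],2),ray(c,r['xy'],z)[:2].round(), p[:2]+[71.5,26.5])
"
```

```text
time: 20.35
position: [463.7, 111.5, 162.2]
ee_rot: [0.003, -0.182, 0.983, 0.001]
ft_force: [1.2, -0.2, -1.3]
gripper_width: 0.125
gripper_force: 59.2
time: 21.18
position: [435.8, 300.8, 157.7]
ee_rot: [-0.001, -0.181, 0.983, -0.001]
ft_force: [-0.1, -0.1, -1.3]
gripper_width: 0.124
gripper_force: 59.2
time: 22.02
position: [436.4, 300.5, 129.3]
ee_rot: [0.0, -0.181, 0.983, 0.0]
ft_force: [0.2, -0.7, -1.0]
gripper_width: 0.127
gripper_force: 59.2
t 22.02 pos [436.4 300.5 129.3] yaw -2.778 turn [ 0.     0.001 -0.001] shift [0.0004 0.0001 0.0193] F [ 0.2 -0.7 -1. ] w 0.13
side 0.9 [ 612. -553.] [507.89562358 327.04406766]
side 0.81 [505. 352.] [507.89562358 327.04406766]
side 0.68 [ 367. -499.] [507.89562358 327.04406766]
side 0.64 [664.  16.] [507.89562358 327.04406766]
side 0.58 [498. 284.] [507.89562358 327.04406766]
top 0.82 [ 651. -458.] [507.82133645 327.02412569]
top 0.59 [ 378. -400.] [507.82133645 327.02412569]
top 0.56 [510. 327.] [507.82133645 327.02412569]
```

```bash
python3 -m jog '[[0,0,0,0,0,0.004,1],[0,0,0,0,0,0.008,1],[0,0,0,0,0,0.011,1],[0,0,0,0,0,0.013,1],[0,0,0,0,0,0.015,1],[0,0,0,0,0,0.0165,1],[0,0,0,0,0,0.0175,1],[0,0,0,0,0,0.0185,1],[0,0,0,0,0,0.019,1],[0,0,0,0,0,0.019,1]]'
```

```text
time: 23.05
position: [436.2, 300.4, 110.5]
ee_rot: [0.0, -0.181, 0.983, 0.0]
ft_force: [-2.1, -1.6, 2.0]
gripper_width: 0.125
gripper_force: 59.6
```

```bash
python3 -m jog '[[0,0,0,0,0,0.0004,1],[0,0,0,0,0,0.0004,1],[0,0,0,0,0,0.0004,-1],[0,0,0,0,0,0.0004,-1],[0,0,0,0,0,0.0004,-1],[0,0,0,0,0,0.0004,-1],[0,0,0,0,0,0.0004,-1],[0,0,0,0,0,0.0004,-1],[0,0,0,0,0,0.0004,-1],[0,0,0,0,0,-0.008,-1]]'
python3 -m jog '[[0,0,0,0,0,-0.015,-1],[0,0,0,0,0,-0.03,-1],[0,0,0,0,0,-0.05,-1],[0,0,0,0.01,0,-0.075,-1],[0,0,0,0.03,0,-0.1,-1],[0,0,0,0.06,0,-0.12,-1],[0,0,0,0.08,0,-0.13,-1],[0,0,0,0.09,0,-0.13,-1],[0,0,0,0.09,0,-0.13,-1],[0,0,0,0.09,0,-0.13,-1]]'
python3 - <<'E'
from h import *
go(436,300.5,110,-2.777)
for n in ('side','top'):
    c=robot.capture(n);save(c,f"pics/end_{n}.png")
    print(n,[(round(r['score'],2),ray(c,r['xy'],93)[:2].round()) for r in robot.place_of('dish',n)])
    f=cv2.imread(f"pics/end_{n}.png").astype(int);
    # rim bbox check vs model
    for b in [(507.9,327)]:
        P=np.array([proj(c,[b[0]+38*np.cos(t),b[1]+38*np.sin(t),135]) for t in np.linspace(0,6.28,60)])
        print("pred rim bbox",P.min(0).round(1),P.max(0).round(1))
    for r in robot.regions_of('dish',n): print("region",round(r["score"],2),np.round(r["bbox"],1))
    for q in("beaker","wash_bottle","jar","carton"): print(q,[ray(c,r["xy"],0)[:2].round() for r in robot.place_of(q,n)[:1]])
E
```

```text
time: 23.88
position: [435.4, 299.6, 116.8]
ee_rot: [-0.001, -0.181, 0.984, -0.001]
ft_force: [0.2, -1.0, -0.8]
gripper_width: 0.994
gripper_force: 0.0
time: 24.72
position: [351.9, 268.3, 248.0]
ee_rot: [0.0, -0.181, 0.983, 0.0]
ft_force: [-0.5, -0.8, -0.3]
gripper_width: 1.001
gripper_force: 0.0
t 24.72 pos [351.9 268.3 248. ] yaw -2.777 turn [ 0.  0. -0.] shift [-0.09   0.     0.138] F [-0.5 -0.8 -0.3] w 1.0
side [(0.74, array([503., 319.])), (0.72, array([ 367., -488.])), (0.55, array([ 625., -544.]))]
pred rim bbox [177.1 125.6] [198.5 134.4]
region 0.83 [161.3 125.5  35.5  17.3]
region 0.83 [337.  277.8  53.8  72.3]
region 0.59 [209.4 311.1  49.5  59. ]
beaker [array([752., 203.])]
wash_bottle [array([ 719., -202.])]
jar [array([ 698., -323.])]
carton [array([686., 347.])]
top [(0.73, array([ 379., -397.])), (0.58, array([ 656., -460.]))]
pred rim bbox [112.4 203.3] [138.9 229.9]
region 0.93 [386.7 150.3  36.6  53.4]
region 0.89 [370.4 250.1  47.9  23.3]
region 0.8 [113.1 205.7  29.2  48.4]
region 0.52 [337.6 149.   20.3  20.1]
beaker [array([751., 215.])]
wash_bottle [array([ 732., -181.])]
jar [array([ 689., -328.])]
carton [array([684., 343.])]
```

The dish is where it was predicted, on the middle of the plate. The gripper is clear and the bystanders have not moved.

```bash
python3 -c "
from plant import robot
print(robot.job_done())"
```

```text
the job is handed in; nothing more can be done
None
```

The job is handed in: the small white dish was set under the spout and released, the pump was pressed fully down and sprang back, and the dish now stands released on the middle of the hotplate plate (within a few mm by camera), at about 25 s on the robot's clock.

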